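# Sort left-hand and right-hand brackets into two trays

## Task

Sort the handed aluminium angle brackets on the plywood board: put the two left-hand ones (foot at the left end of the wall when the foot points towards you) into the blue tray and the two right-hand ones into the orange tray, one bracket in each compartment, standing on its foot flat on the tray floor. Leave the T-shaped bracket, whose foot is in the middle, and the tape, relay and fuses on the board where they are.

Things in the scene. Friction and masses are not known exactly. Their poses are not given: they have to be found in the camera images.
- left_a: Aluminium angle bracket, 42 x 64 mm in plan, 40 high. Origin: underside, middle of that footprint; z up. Wall 10 mm thick (x +11 to +21 mm), 64 long (y -32 to +32), 40 high; foot 8 mm thick, from the wall to x = -21, y +2 to +32. LEFT-HAND: with the foot towards you it is at the wall's left end. Grip across the wall at about x +16, y +4, fingertips above the foot.
- left_b: Aluminium angle bracket, 42 x 64 mm in plan, 40 high. Origin: underside, middle of that footprint; z up. Wall 10 mm thick (x +11 to +21 mm), 64 long (y -32 to +32), 40 high; foot 8 mm thick, from the wall to x = -21, y +2 to +32. LEFT-HAND: with the foot towards you it is at the wall's left end. Grip across the wall at about x +16, y +4, fingertips above the foot.
- right_a: Aluminium angle bracket, 42 x 64 mm in plan, 40 high. Origin: underside, middle of that footprint; z up. Wall 10 mm thick (x +11 to +21 mm), 64 long (y -32 to +32), 40 high; foot 8 mm thick, from the wall to x = -21, y -32 to -2. RIGHT-HAND, the mirror image: with the foot towards you it is at the wall's right end. Grip across the wall at about x +16, y -4, fingertips above the foot.
- right_b: Aluminium angle bracket, 42 x 64 mm in plan, 40 high. Origin: underside, middle of that footprint; z up. Wall 10 mm thick (x +11 to +21 mm), 64 long (y -32 to +32), 40 high; foot 8 mm thick, from the wall to x = -21, y -32 to -2. RIGHT-HAND, the mirror image: with the foot towards you it is at the wall's right end. Grip across the wall at about x +16, y -4, fingertips above the foot.
- tee: Aluminium angle bracket, 42 x 64 mm in plan, 40 high. Origin: underside, middle of that footprint; z up. Wall 10 mm thick (x +11 to +21 mm), 64 long (y -32 to +32), 40 high; foot 8 mm thick, from the wall to x = -21, y -15 to +15, the middle of the wall (T shape in plan): neither left- nor right-hand. Not to be moved.
- tray_blue: Blue plastic tray, fixed on the board (plywood, top at z = 0.109 m). Origin: underside centre; z up. Outside 149 (x) x 98 (y) x 14 mm high, walls 3 mm. A divider at x = 0, as high as the walls, makes two compartments, 70 (x) x 92 (y) mm inside, centred at x = +36.5 and -36.5; floor 4 mm above the underside. For the left-hand brackets.
- tray_orange: Orange plastic tray, fixed on the board (plywood, top at z = 0.109 m). Origin: underside centre; z up. Outside 149 (x) x 98 (y) x 14 mm high, walls 3 mm. A divider at x = 0, as high as the walls, makes two compartments, 70 (x) x 92 (y) mm inside, centred at x = +36.5 and -36.5; floor 4 mm above the underside. For the right-hand brackets.
- black_tape: Bystander: roll of black tape lying flat on the board, 58 mm across, 19 mm high; origin at its underside centre. Not to be moved.
- amber_relay: Bystander: amber cube-shaped plug-in relay standing on the board, 29 x 29 x 34 mm high; origin at its underside centre. Not to be moved.
- fuse_tray: Bystander: small white block with a row of coloured blade fuses, 40 x 62 x 28 mm high; origin at its underside centre. Not to be moved.

How it is judged:
By the outcome, as a careful person would: the job done as asked, in the order asked, and still so for the second after the job is handed in, with the robot touching nothing.
It also fails if it takes over 93 s, if anything falls off the work surface, if the arm or the gripper's body presses on something with over 40 N, if the wrist force passes 120 N, or if a joint passes its speed limit or range.

## Robot

A 7-joint arm with a two-finger parallel gripper is mounted at the origin on a cart in front of the work surface, level with it; the furniture and walls round the work are solid. World frame = base frame: x ahead of the robot, y to its left, z up, the work surface at z = 0. Lengths are in m, angles in rad, forces in N, time in s.
With the tool pointing down it reaches from about 0.4 to 0.85 m from the base axis. Payload 10.4 kg.
Tool frame: the origin (TCP) lies midway between the tips of the shut fingers; the grasp point (between the pads) lies 19 mm behind it; z points along the fingers, y is the line along which they close (so a half turn about z gives the same grasp; the last joint's range is limited). The gripper opens to 87 mm and grips with 3 to 60 N. Pads are 19 mm wide; open, the fingers measure 117 mm over their backs; the gripper's body (75 mm by 190 mm) begins 51 mm behind the grasp point.
Start: joints at [-1.22, 0.332, -0.065, 1.46, 0.022, 1.35, -0.088], TCP at [0.228, 0.582, 0.223] pointing down, gripper open.
Joint ranges: [-2.6, 2.6], [-0.5, 2.12], [-1.47, 1.34], [0.16, 2.42], [-1.27, 4.41], [0.06, 2.06], [-2.6, 2.6]. Speed limits (rad/s): [2.22, 2.22, 2.79, 2.79, 3.14, 3.14, 3.14].

## Interface

Orientations are given as a unit quaternion [x, y, z, w].
In Python, from bench import sensors, eyes, order gives the robot as it stands.
- The arm moves only by the tool arm_command, never from a script. Its argument "steps" is a list of rows, each an object with "rot": the turn, a rotation vector about the world's x, y, z in degrees, a list of three; "slide": the shift along the world's x, y, z in m, a list of three; "grip": the opening, from 0 (shut) to 1 (fully open). A call has exactly 8 rows; each row shifts and turns the commanded pose from where the row before left it; what a row does not reach is not made up. A row lasts 1/8 s, in which the tool goes at most 62.5 mm and 10.7 degrees, less where a joint would pass 70% of its speed; a pose out of reach is approached as far as the arm can. A call with a gripper value outside its range is refused whole. The fingers move at their own pace and stop on an object; "newtons" is the grip in N (left out, the last holds). Time passes only in rows, so rows that do not move let the fingers close, or fill a call up. It gives the time, the measured TCP pose, the force, the opening and the grip force at its end, in the units of the state.
- sensors.read_state(): the state, without advancing time (a new reading comes with each control period).
- eyes.camera(name): name is "side" or "top"; returns a dict with "pixels" (480x640x3 uint8, red, green, blue), "intrinsics" (3x3 intrinsics, pixels), "pose" (4x4, takes a point from camera to world coordinates). Camera axes: x right, y down, z forward; pixel columns grow to the right and rows downward; lengths in m; the calibration is good to about 2 mm. A picture is of the moment at which its call begins. There is no depth.
- order.close_job(): hands the job in; it is judged then, once.
Trained networks look in a picture, given as the dict that the camera call returned (one of the last four; its "shot" number tells which), for a name from the list of things; names that differ only in an ending like _2 or _b are one class to them, and where a whole thing is asked for, a point or a joint stands for the part that bears it (a point fixed in the world has none). Each returns a list of dicts, best first, with "conf" (0 to 1); they miss things now and then, are a little off and sometimes report something else, mostly with a low value. They report only what shows in the picture. A call takes as long as a camera call.
- eyes.look_for(name, picture): "bbox" ([left, top, right, bottom] in pixels, round what is visible of it).
The state is a dict: "time": time; "joint_positions": joint angles; "joint_vel": joint speeds; "joint_torque": joint torques, N m; "ee_pos": TCP position; "eef_rot": TCP orientation; "ft_force": force on the tool from outside, world axes, zero at the start; "torque": the same for the moment, N m; "width": finger opening in m; "grip_force": force on a finger pad.
Only numpy, scipy, OpenCV 4.12 (cv2) and the standard library are available. Lean on these libraries where they do the work, as an engineer would, in place of code of your own. Each camera call takes 0.05 s, during which the arm holds its last target. There are 200 camera calls.

## Working session

There is one attempt and no reset: what is moved stays moved. The work goes in short steps, Python scripts to look and compute and a tool call to move; the robot and the scene stay as the last step left them, time stands still between calls to the robot, and variables do not carry over. Pictures are saved under pics/ and viewed, at most 14 in all, crops included, and the job is handed in when it is done.

Besides the shell and the picture viewer there is one more tool, called after ">>>" in YAML: its name, and indented under it one key for each argument. arm_command: Moves the arm, as the interface text tells. Its arguments: {"type":"object","properties":{"steps":{"type":"array","items":{"type":"object","properties":{"rot":{"type":"array","items":{"type":"number"}},"slide":{"type":"array","items":{"type":"number"}},"grip":{"type":"number"}}}},"newtons":{"type":"number"}},"required":["steps"]}

```bash
mkdir -p pics; cat > h.py <<'E'
import numpy as np, cv2
from bench import sensors, eyes, order
def shot(n,fn=None):
    p=eyes.camera(n)
    if fn: cv2.imwrite('pics/'+fn,p['pixels'][:,:,::-1])
    return p
def world(p,uv,z):
    K=np.array(p['intrinsics']);T=np.array(p['pose'])
    d=T[:3,:3]@np.linalg.inv(K)@np.array([uv[0],uv[1],1.]);o=T[:3,3]
    return o+d*(z-o[2])/d[2]
def pix(p,X):
    K=np.array(p['intrinsics']);T=np.array(p['pose'])
    c=K@(T[:3,:3].T@(np.array(X)-T[:3,3]));return c[:2]/c[2]
E
python3 - <<'E'
from h import *
np.set_printoptions(precision=3,suppress=True)
s=sensors.read_state();print(s)
for n in('top','side'):
    p=shot(n,n+'0.png');print(n,np.array(p['pose']),p['intrinsics'])
    for o in('left_a','right_a','tee','tray_blue','tray_orange','black_tape','amber_relay','fuse_tray'):
        for r in eyes.look_for(o,p):
            b=r['bbox'];print(o,np.round(b),round(r['conf'],2),world(p,((b[0]+b[2])/2,(b[1]+b[3])/2),.12)[:2])
E
```

```text
{'time': 0.0, 'joint_positions': array([-1.22 ,  0.333, -0.065,  1.461,  0.022,  1.35 , -0.088]), 'joint_vel': array([ 0.001,  0.   , -0.   , -0.001,  0.   ,  0.001,  0.001]), 'joint_torque': array([ -0.001, -62.325,   0.024, -38.989,  -0.062,   0.04 ,   0.   ]), 'ee_pos': array([0.228, 0.581, 0.222]), 'eef_rot': array([ 0.186,  0.983, -0.001, -0.   ]), 'ft_force': array([ 0.292, -0.686,  0.654]), 'torque': array([-0.046,  0.052,  0.005]), 'grip_force': 0.0, 'width': 0.08688425165282794}
top [[-0.026 -0.991  0.129  0.38 ]
 [-0.999  0.029  0.021 -0.02 ]
 [-0.024 -0.128 -0.991  1.191]
 [ 0.     0.     0.     1.   ]] [[561.746   0.    320.527]
 [  0.    561.746 245.677]
 [  0.      0.      1.   ]]
left_a [222. 260. 258. 290.] 0.96 [0.467 0.158]
left_a [274. 178. 307. 207.] 0.78 [0.625 0.058]
left_a [272. 266. 306. 298.] 0.28 [0.452 0.064]
left_a [143. 187. 199. 267.] 0.23 [0.564 0.292]
right_a [334. 175. 369. 209.] 0.9 [ 0.622 -0.061]
right_a [335. 264. 365. 302.] 0.62 [ 0.447 -0.053]
tee [220. 179. 251. 211.] 0.94 [0.624 0.165]
tray_blue [143. 187. 202. 266.] 0.97 [0.565 0.29 ]
black_t
[... 217 characters left out ...]
3]
 [ 0.015 -0.794 -0.608  0.772]
 [ 0.     0.     0.     1.   ]] [[490.94    0.    320.271]
 [  0.    490.94  237.718]
 [  0.      0.      1.   ]]
left_a [346. 222. 371. 250.] 0.79 [0.628 0.066]
left_a [275. 200. 295. 231.] 0.74 [0.469 0.155]
right_a [353. 254. 379. 290.] 0.79 [ 0.626 -0.054]
right_a [263. 255. 292. 292.] 0.72 [ 0.448 -0.046]
tee [335. 193. 361. 223.] 0.69 [0.619 0.178]
tee [267. 228. 289. 252.] 0.24 [0.451 0.062]
tray_blue [289. 170. 360. 196.] 0.89 [0.572 0.293]
tray_orange [261. 357. 364. 424.] 0.67 [ 0.5   -0.323]
black_tape [269. 228. 286. 257.] 0.83 [0.451 0.054]
amber_relay [366. 295. 384. 322.] 0.94 [ 0.627 -0.155]
fuse_tray [268. 303. 299. 338.] 0.7 [ 0.459 -0.173]
```

View pics/top0.png

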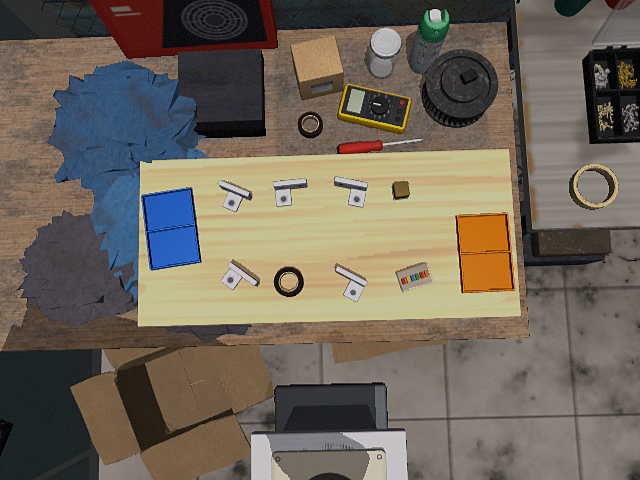

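View pics/side0.png

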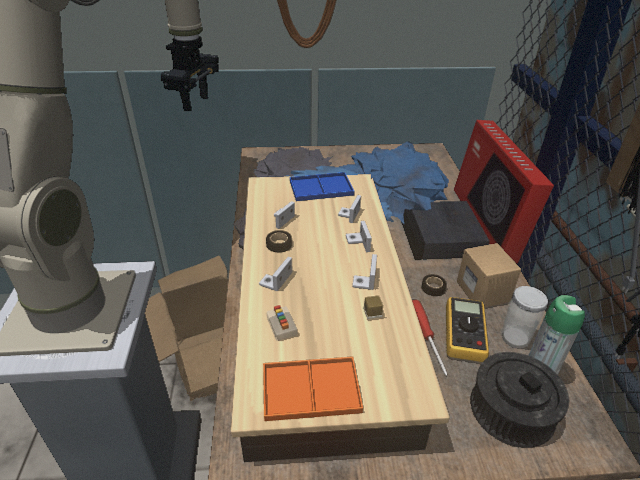

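The top view shows the blue tray at (172,228) and the orange one at (485,252). Brackets are at (236,195) (the tee), (290,190), (351,190), (240,275) and (350,283). I'll fit silhouettes in both pictures to get their poses and handedness.

```bash
cat > fit.py <<'E'
from h import *
from scipy.optimize import minimize
FY={'L':(2,32),'R':(-32,-2),'T':(-15,15)}
S=4
def box(a,b): return np.array([[x,y,z] for x in(a[0],b[0]) for y in(a[1],b[1]) for z in(a[2],b[2])])/1000.
def parts(h): f=FY[h]; return [box((11,-32,0),(21,32,40)),box((-21,f[0],0),(11,f[1],8))]
def toW(q,P,z0):
    c,s=np.cos(q[2]),np.sin(q[2]); return P@np.array([[c,s,0],[-s,c,0],[0,0,1]])+[q[0],q[1],z0]
def cost(q,pr,ms,z0):
    t=0
    for p,m,o in ms:
        K=np.array(p['intrinsics']);T=np.array(p['pose'])
        r=np.zeros(m.shape,np.uint8)
        for P in pr:
            c=(toW(q,P,z0)-T[:3,3])@T[:3,:3]@K.T; uv=c[:,:2]/c[:,2:]
            h=cv2.convexHull(np.round(((uv-o+.5)*S-.5)*16).astype(np.int32))
            cv2.fillConvexPoly(r,h,255,cv2.LINE_AA,4)
        r=r/255.; t+=1-np.minimum(r,m).sum()/np.maximum(r,m).sum()
    return t
def mask(p,c,fn,w=34):
    u=pix(p,c).astype(int)-w; im=p['pixels'][u[1]:u[1]+2*w,u[0]:u[0]+2*w]
    im=cv2.resize(im,None,fx=S,fy=S,interpolation=cv2.INTER_LINEAR); m=fn(cv2.cvtColor(im,cv2.COLOR_RGB2HSV).astype(int)).astype(np.uint8)
    n,l,st,_=cv2.connectedComponentsWithStats(m); 
    d=[(st[i,4],i) for i in range(1,n)]; m=(l==max(d)[1])
    return p,m.astype(float),u
def fit(pics,c,hs,fn,z0=.109,w=34,pr=None,th=np.arange(-180,180,20),xy=None):
    ms=[mask(p,c,fn,w) for p in pics]; out=[]
    for h in hs:
        P=pr or parts(h)
        s=sorted([(cost((c[0]+dx,c[1]+dy,np.radians(t)),P,ms,z0),t,dx,dy) for t in th for dx in(-.01,0,.01) for dy in(-.01,0,.01)])[:4]
        best=min((minimize(cost,(c[0]+a[2],c[1]+a[3],np.radians(a[1])),(P,ms,z0),method='Nelder-Mead',options=dict(initial_simplex=np.array([(c[0]+a[2],c[1]+a[3],np.radians(a[1]))]*4)+np.diag([.006,.006,.2,0])[:4,:3])) for a in s),key=lambda r:r.fun)
        out.append((round(best.fun,3),h,np.round(best.x[:2],4),round(np.degrees(best.x[2]),1)))
    return sorted(out,key=lambda r:r[0]),ms
alu=lambda H:(H[:,:,1]<60)
E
python3 - <<'E'
from fit import *
pics=[shot('top'),shot('side')]
vis=[]
for n,c in dict(b1=(.625,.058),b2=(.622,-.058),b3=(.467,.157),b4=(.447,-.05),tee=(.623,.165)).items():
    r,ms=fit(pics,(*c,.12),'LRT',alu); print(n,r)
    for p,m,o in ms: vis.append(np.hstack([cv2.resize(p['pixels'][o[1]:o[1]+68,o[0]:o[0]+68],(150,150)),cv2.cvtColor(cv2.resize((m*255).astype(np.uint8),(150,150)),cv2.COLOR_GRAY2RGB)]))
tb=[box((-74.5,-49,0),(74.5,49,14))]
for n,c,f in(('blue',(.565,.29),lambda H:(H[:,:,0]>105)&(H[:,:,0]<125)&(H[:,:,1]>200)),('orange',(.5,-.32),lambda H:(H[:,:,0]<17)&(H[:,:,1]>200))):
    r,ms=fit(pics,(*c,.12),'t',f,w=58,pr=tb,th=np.arange(-30,31,10)); print(n,r)
    for p,m,o in ms: vis.append(np.hstack([cv2.resize(p['pixels'][o[1]:o[1]+116,o[0]:o[0]+116],(150,150)),cv2.cvtColor(cv2.resize((m*255).astype(np.uint8),(150,150)),cv2.COLOR_GRAY2RGB)]))
vis=[cv2.resize(v,(266,133)) for v in vis]; vis.append(vis[0]*0)
cv2.imwrite('pics/v.png',cv2.resize(np.vstack([np.hstack(vis[i:i+3]) for i in range(0,15,3)]),(760,600))[:,:,::-1])
E
```

```text
b1 [(np.float64(0.168), 'L', array([0.6241, 0.0565]), np.float64(4.4)), (np.float64(0.536), 'T', array([0.6239, 0.0702]), np.float64(1.4)), (np.float64(0.832), 'R', array([0.6388, 0.0645]), np.float64(-139.2))]
b2 [(np.float64(0.148), 'R', array([ 0.6217, -0.0555]), np.float64(-13.2)), (np.float64(0.478), 'T', array([ 0.6179, -0.0716]), np.float64(-13.0)), (np.float64(0.911), 'L', array([ 0.6355, -0.0649]), np.float64(133.1))]
b3 [(np.float64(0.201), 'L', array([0.4552, 0.1597]), np.float64(-36.8)), (np.float64(0.584), 'T', array([0.4649, 0.1727]), np.float64(-38.8)), (np.float64(0.832), 'R', array([0.4691, 0.1547]), np.float64(-182.2))]
b4 [(np.float64(0.149), 'R', array([ 0.4443, -0.0459]), np.float64(-29.5)), (np.float64(0.492), 'T', array([ 0.4368, -0.0605]), np.float64(-28.0)), (np.float64(0.838), 'L', array([ 0.4308, -0.0754]), np.float64(-22.4))]
tee [(np.float64(1.056), 'T', array([0.617 , 0.1718]), np.float64(-25.0)), (np.float64(1.25), 'L', array([0.6105, 0.1572]), np.float64(-23.0)), (np.float64(1.398), 'R', array([0.6125, 0.1585]), np.float64(98.7))]Traceback (most recent call last):
  File "<stdin>", line 9, in <module>
  File "fit.py", line 27, in fit
    ms=[mask(p,c,fn,w) for p in pics]; out=[]
        ~~~~^^^^^^^^^^
  File "fit.py", line 24, in mask
    d=[(st[i,4],i) for i in range(1,n)]; m=(l==max(d)[1])
                                               ~~~^^^
ValueError: max() iterable argument is empty
```

```bash
python3 - <<'E'
from fit import *
pics=[shot('top'),shot('side')]
vis=[]
tb=[box((-74.5,-49,0),(74.5,49,14))]
for n,c,f in(('blue',(.565,.29),lambda H:(H[:,:,0]>100)&(H[:,:,0]<130)&(H[:,:,1]>150)),('orange',(.5,-.32),lambda H:(H[:,:,0]<18)&(H[:,:,1]>190))):
  for k in(0,1):
    try:
        r,ms=fit(pics[k:k+1],(*c,.12),'t',f,w=58,pr=tb,th=np.arange(-30,31,10)); print(n,k,r)
    except ValueError: print(n,k,'none',pics[k]['pixels'][int(pix(pics[k],(*c,.12))[1])-5,int(pix(pics[k],(*c,.12))[0])-10]); continue
    for p,m,o in ms: vis.append(np.hstack([cv2.resize(p['pixels'][o[1]:o[1]+116,o[0]:o[0]+116],(250,250)),cv2.cvtColor(cv2.resize((m*255).astype(np.uint8),(250,250)),cv2.COLOR_GRAY2RGB)]))
cv2.imwrite('pics/v.png',cv2.resize(np.vstack(vis),None,fx=.6,fy=.6)[:,:,::-1])
def gp(q,h): 
    c,s=np.cos(np.radians(q[2])),np.sin(np.radians(q[2]));y=.004 if h=='L' else -.004
    return np.round((q[0]+c*.016-s*y,q[1]+s*.016+c*y),4)
for q,h in(((.6241,.0565,4.4),'L'),((.4552,.1597,-36.8),'L'),((.6217,-.0555,-13.2),'R'),((.4443,-.0459,-29.5),'R')):print(h,q,gp(q,h))
E
```

```text
blue 0 [(np.float64(0.05), 't', array([0.5632, 0.2935]), np.float64(7.3))]
blue 1 [(np.float64(0.689), 't', array([0.5603, 0.3092]), np.float64(5.6))]
orange 0 [(np.float64(0.045), 't', array([ 0.4974, -0.3111]), np.float64(1.6))]
orange 1 [(np.float64(1.0), 't', array([ 0.5887, -0.3392]), np.float64(-19.8))]
L (0.6241, 0.0565, 4.4) [0.6397 0.0617]
L (0.4552, 0.1597, -36.8) [0.4704 0.1533]
R (0.6217, -0.0555, -13.2) [ 0.6364 -0.063 ]
R (0.4443, -0.0459, -29.5) [ 0.4563 -0.0573]
```

View pics/v.png

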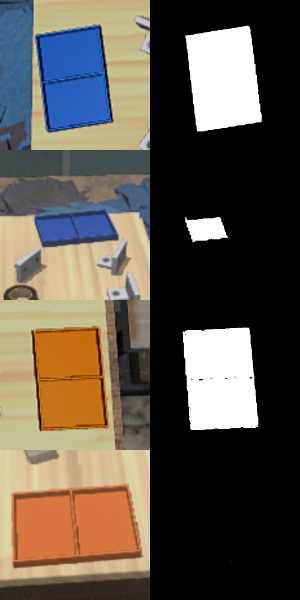

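The trays fit well in the top view: blue at (.563,.2935) with 7.3° yaw, orange at (.497,-.311) with 1.6°. I'll start with the near left-hand bracket.

>>> arm_command:
  steps:
    - {"slide":[0.02,-0.035,0],"rot":[0,0,-8.8],"grip":0.55}
    - {"slide":[0.02,-0.035,0],"rot":[0,0,-8.8],"grip":0.55}
    - {"slide":[0.02,-0.035,0],"rot":[0,0,-8.8],"grip":0.55}
    - {"slide":[0.02,-0.035,0],"rot":[0,0,-8.8],"grip":0.55}
    - {"slide":[0.02,-0.035,0],"rot":[0,0,-8.8],"grip":0.55}
    - {"slide":[0.02,-0.035,0],"rot":[0,0,-8.8],"grip":0.55}
    - {"slide":[0.02,-0.035,0],"rot":[0,0,-8.8],"grip":0.55}
    - {"slide":[0.02,-0.035,0],"rot":[0,0,-8.8],"grip":0.55}
  newtons: 30

```text
time: 2.1
ee_pos: [0.3888, 0.3007, 0.2228]
eef_rot: [0.72, 0.694, 0.0, -0.0]
ft_force: [0.7, 0.8, -0.1]
width: 0.0476
grip_force: 0.0
```

>>> arm_command:
  steps:
    - {"slide":[0.02,-0.035,0],"rot":[0,0,-8.8],"grip":0.55}
    - {"slide":[0.02,-0.035,0],"rot":[0,0,-8.8],"grip":0.55}
    - {"slide":[0.02,-0.035,0],"rot":[0,0,-8.8],"grip":0.55}
    - {"slide":[0.02,-0.035,0],"rot":[0,0,-8.8],"grip":0.55}
    - {"grip":0.55}
    - {"grip":0.55}
    - {"grip":0.55}
    - {"grip":0.55}

```text
schema error: expected keys rot, slide, grip
```

>>> arm_command:
  steps:
    - {"slide":[0.02,-0.0365,0],"rot":[0,0,-8.7],"grip":0.55}
    - {"slide":[0.02,-0.0365,0],"rot":[0,0,-8.7],"grip":0.55}
    - {"slide":[0.02,-0.0365,0],"rot":[0,0,-8.7],"grip":0.55}
    - {"slide":[0.0215,-0.0375,0],"rot":[0,0,-8.7],"grip":0.55}
    - {"slide":[0,0,-0.03],"rot":[0,0,0],"grip":0.55}
    - {"slide":[0,0,-0.025],"rot":[0,0,0],"grip":0.55}
    - {"slide":[0,0,0],"rot":[0,0,0],"grip":0.55}
    - {"slide":[0,0,0],"rot":[0,0,0],"grip":0.55}

```text
time: 3.1
ee_pos: [0.4702, 0.1552, 0.1687]
eef_rot: [0.893, 0.449, 0.001, 0.0]
ft_force: [0.1, 0.3, 1.2]
width: 0.0481
grip_force: 0.0
```

```bash
python3 - <<'E'
from h import *
p=shot('side');cv2.imwrite('pics/a.png',cv2.resize(p['pixels'][140:290,220:420],None,fx=4,fy=4,interpolation=2)[:,:,::-1])
s=sensors.read_state();print(s['ee_pos'],s['eef_rot'],s['width'])
E
```

```text
[0.47031763 0.1552252  0.16883089] [ 8.93400731e-01  4.49259763e-01  8.94333659e-04 -6.00832965e-06] 0.048048363002381834
```

View pics/a.png

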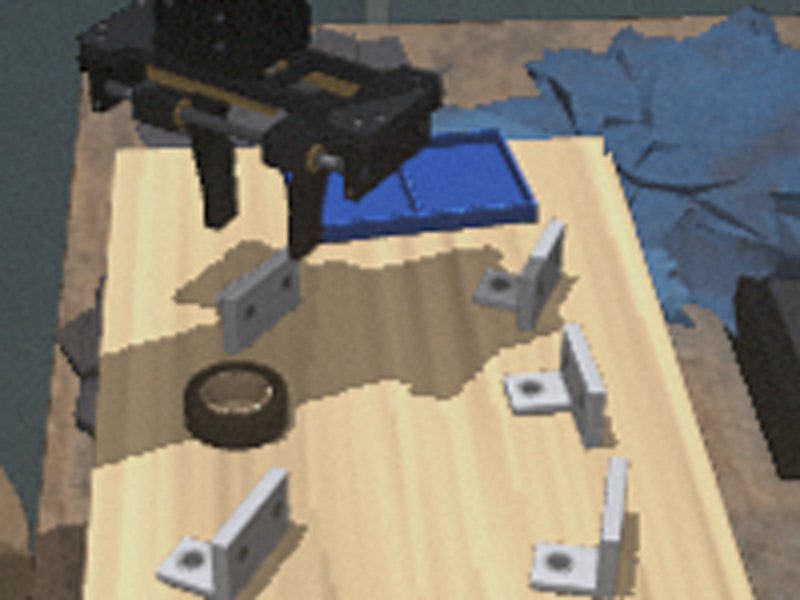

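The gripper hovers over the near left bracket with its fingers either side of the wall (tips near (215,215) and (300,250) in the crop). Descending.

>>> arm_command:
  steps:
    - {"slide":[0,-0.002,-0.016],"rot":[0,0,0],"grip":0.55}
    - {"slide":[0,0,-0.016],"rot":[0,0,0],"grip":0.55}
    - {"slide":[0,0,-0.015],"rot":[0,0,0],"grip":0.55}
    - {"slide":[0,0,0],"rot":[0,0,0],"grip":0.55}
    - {"slide":[0,0,0],"rot":[0,0,0],"grip":0.0}
    - {"slide":[0,0,0],"rot":[0,0,0],"grip":0.0}
    - {"slide":[0,0,0],"rot":[0,0,0],"grip":0.0}
    - {"slide":[0,0,0],"rot":[0,0,0],"grip":0.0}
  newtons: 30

```text
time: 4.15
ee_pos: [0.4698, 0.1529, 0.1208]
eef_rot: [0.893, 0.449, 0.0, -0.0]
ft_force: [0.6, 0.5, 0.5]
width: 0.0156
grip_force: 0.0
```

>>> arm_command:
  steps:
    - {"slide":[0,0,0],"rot":[0,0,0],"grip":0.0}
    - {"slide":[0,0,0],"rot":[0,0,0],"grip":0.0}
    - {"slide":[0,0,0],"rot":[0,0,0],"grip":0.0}
    - {"slide":[0,0,0.01],"rot":[0,0,0],"grip":0.0}
    - {"slide":[0,0,0.02],"rot":[0,0,0],"grip":0.0}
    - {"slide":[0,0,0.03],"rot":[0,0,0],"grip":0.0}
    - {"slide":[0,0,0],"rot":[0,0,0],"grip":0.0}
    - {"slide":[0,0,0],"rot":[0,0,0],"grip":0.0}

```text
time: 5.15
ee_pos: [0.4693, 0.1528, 0.1801]
eef_rot: [0.893, 0.449, -0.0, -0.0]
ft_force: [0.0, -0.2, -1.9]
width: 0.01
grip_force: 30.0
```

>>> arm_command:
  steps:
    - {"slide":[0.0122,0.0237,0],"rot":[0,0,7.33],"grip":0}
    - {"slide":[0.0122,0.0237,0],"rot":[0,0,7.33],"grip":0}
    - {"slide":[0.0122,0.0237,0],"rot":[0,0,7.33],"grip":0}
    - {"slide":[0.0122,0.0237,0],"rot":[0,0,7.33],"grip":0}
    - {"slide":[0.0122,0.0237,0],"rot":[0,0,7.33],"grip":0}
    - {"slide":[0.0122,0.0237,0],"rot":[0,0,7.33],"grip":0}
    - {"slide":[0,0,-0.02],"rot":[0,0,0],"grip":0}
    - {"slide":[0,0,0],"rot":[0,0,0],"grip":0}

```text
time: 6.15
ee_pos: [0.5415, 0.2942, 0.1577]
eef_rot: [0.66, 0.751, -0.003, -0.001]
ft_force: [-0.4, 0.4, -1.3]
width: 0.0098
grip_force: 30.0
```

```bash
python3 - <<'E'
from h import *
p=shot('side');a=cv2.resize(p['pixels'][120:220,250:400],(600,400),interpolation=2)
t=shot('top');b=cv2.resize(t['pixels'][170:290,120:270],(200,160),interpolation=2)
a[:160,400:]=b
cv2.imwrite('pics/b.png',a[:,:,::-1])
s=sensors.read_state();print(s['ee_pos'],s['eef_rot'],s['width'])
E
```

```text
[0.54264505 0.2945047  0.16017935] [ 6.60508082e-01  7.50818640e-01 -6.62540401e-04 -7.02243990e-05] 0.010040520123957727
```

View pics/b.png

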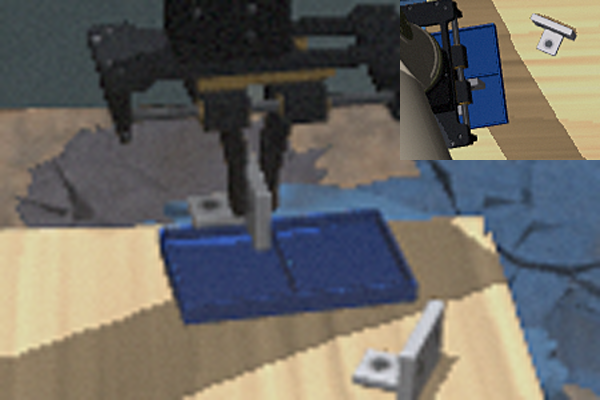

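The bracket is level and lined up over the near blue compartment, with its wall at (260,200) beside the divider. Lowering.

>>> arm_command:
  steps:
    - {"slide":[0,0,-0.015],"rot":[0,0,0],"grip":0}
    - {"slide":[0,0,-0.01],"rot":[0,0,0],"grip":0}
    - {"slide":[0,0,-0.006],"rot":[0,0,0],"grip":0}
    - {"slide":[0,0,-0.003],"rot":[0,0,0],"grip":0}
    - {"slide":[0,0,-0.001],"rot":[0,0,0],"grip":0}
    - {"slide":[0,0,0],"rot":[0,0,0],"grip":0}
    - {"slide":[0,0,0],"rot":[0,0,0],"grip":0}
    - {"slide":[0,0,0],"rot":[0,0,0],"grip":0}

```text
time: 7.25
ee_pos: [0.543, 0.2951, 0.1258]
eef_rot: [0.66, 0.751, 0.0, 0.0]
ft_force: [-0.2, 0.4, -1.7]
width: 0.0097
grip_force: 30.0
```

>>> arm_command:
  steps:
    - {"slide":[0,0,-0.001],"rot":[0,0,0],"grip":0}
    - {"slide":[0,0,0],"rot":[0,0,0],"grip":0.35}
    - {"slide":[0,0,0],"rot":[0,0,0],"grip":0.35}
    - {"slide":[0,0,0],"rot":[0,0,0],"grip":0.35}
    - {"slide":[0,0,0],"rot":[0,0,0],"grip":0.35}
    - {"slide":[0,0,0.015],"rot":[0,0,0],"grip":0.35}
    - {"slide":[0,0,0.03],"rot":[0,0,0],"grip":0.35}
    - {"slide":[0,0,0.05],"rot":[0,0,0],"grip":0.35}

```text
time: 8.25
ee_pos: [0.5422, 0.2947, 0.2203]
eef_rot: [0.66, 0.751, -0.001, -0.0]
ft_force: [1.2, 0.3, 0.7]
width: 0.0304
grip_force: 0.0
```

>>> arm_command:
  steps:
    - {"slide":[0.014,-0.0335,0],"rot":[0,0,-0.4],"grip":0.55}
    - {"slide":[0.014,-0.0335,0],"rot":[0,0,-0.4],"grip":0.55}
    - {"slide":[0.014,-0.0335,0],"rot":[0,0,-0.4],"grip":0.55}
    - {"slide":[0.014,-0.0335,0],"rot":[0,0,-0.4],"grip":0.55}
    - {"slide":[0.014,-0.033,0],"rot":[0,0,-0.4],"grip":0.55}
    - {"slide":[0.014,-0.033,0],"rot":[0,0,-0.4],"grip":0.55}
    - {"slide":[0.013,-0.033,0],"rot":[0,0,-0.5],"grip":0.55}
    - {"slide":[0,0,-0.03],"rot":[0,0,0],"grip":0.55}

```text
time: 9.25
ee_pos: [0.6423, 0.0579, 0.1928]
eef_rot: [0.681, 0.732, 0.002, 0.002]
ft_force: [0.5, 1.1, 0.5]
width: 0.0474
grip_force: 0.0
```

```bash
python3 - <<'E'
from h import *
p=shot('side');a=cv2.resize(p['pixels'][130:270,260:400],(560,560),interpolation=2)
cv2.imwrite('pics/c.png',a[:,:,::-1])
s=sensors.read_state();print(s['ee_pos'],s['eef_rot'],s['width'])
E
```

```text
[0.63935257 0.05999625 0.18675949] [ 6.80079475e-01  7.33137554e-01 -1.04790430e-03 -3.69706205e-04] 0.047752496416382906
```

View pics/c.png

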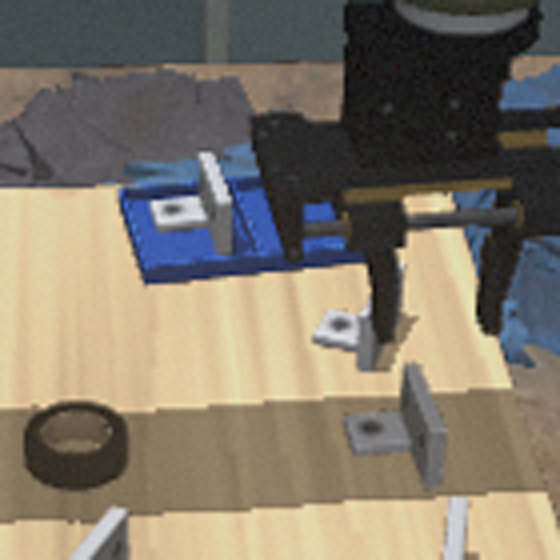

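The first bracket stands in the near blue compartment, and the fingers are above the second left bracket.

>>> arm_command:
  steps:
    - {"slide":[0,0.001,-0.025],"rot":[0,0,0],"grip":0.55}
    - {"slide":[0,0,-0.025],"rot":[0,0,0],"grip":0.55}
    - {"slide":[0,0,-0.018],"rot":[0,0,0],"grip":0.55}
    - {"slide":[0,0,0],"rot":[0,0,0],"grip":0.55}
    - {"slide":[0,0,0],"rot":[0,0,0],"grip":0.55}
    - {"slide":[0,0,0],"rot":[0,0,0],"grip":0.3}
    - {"slide":[0,0,0],"rot":[0,0,0],"grip":0.3}
    - {"slide":[0,0,0],"rot":[0,0,0],"grip":0.3}

```text
time: 10.3
ee_pos: [0.64, 0.0631, 0.1219]
eef_rot: [0.679, 0.734, 0.0, 0.0]
ft_force: [0.1, 0.5, 0.6]
width: 0.0288
grip_force: 0.0
```

>>> arm_command:
  steps:
    - {"slide":[0,0,0],"rot":[0,0,0],"grip":0}
    - {"slide":[0,0,0],"rot":[0,0,0],"grip":0}
    - {"slide":[0,0,0],"rot":[0,0,0],"grip":0}
    - {"slide":[0,0,0],"rot":[0,0,0],"grip":0}
    - {"slide":[0,0,0.01],"rot":[0,0,0],"grip":0}
    - {"slide":[0,0,0.03],"rot":[0,0,0],"grip":0}
    - {"slide":[0,0,0.05],"rot":[0,0,0],"grip":0}
    - {"slide":[0,0,0],"rot":[0,0,0],"grip":0}

```text
time: 11.3
ee_pos: [0.642, 0.0629, 0.2166]
eef_rot: [0.679, 0.734, 0.003, 0.002]
ft_force: [-0.1, -0.5, -1.7]
width: 0.0099
grip_force: 30.0
```

>>> arm_command:
  steps:
    - {"slide":[-0.0036,0.0346,0],"rot":[0,0,0.4],"grip":0}
    - {"slide":[-0.0036,0.0346,0],"rot":[0,0,0.4],"grip":0}
    - {"slide":[-0.0036,0.0346,0],"rot":[0,0,0.4],"grip":0}
    - {"slide":[-0.0036,0.0346,0],"rot":[0,0,0.4],"grip":0}
    - {"slide":[-0.0036,0.0346,0],"rot":[0,0,0.4],"grip":0}
    - {"slide":[-0.0036,0.0346,0],"rot":[0,0,0.5],"grip":0}
    - {"slide":[-0.0036,0.0346,0],"rot":[0,0,0.5],"grip":0}
    - {"slide":[0,0,-0.02],"rot":[0,0,0],"grip":0}

```text
time: 12.3
ee_pos: [0.6138, 0.3096, 0.1916]
eef_rot: [0.658, 0.753, 0.001, -0.001]
ft_force: [-0.4, -0.6, -2.5]
width: 0.0097
grip_force: 30.0
```

>>> arm_command:
  steps:
    - {"slide":[0,0,-0.025],"rot":[0,0,0],"grip":0}
    - {"slide":[0,0,-0.015],"rot":[0,0,0],"grip":0}
    - {"slide":[0,0,0],"rot":[0,0,0],"grip":0}
    - {"slide":[0,0,0],"rot":[0,0,0],"grip":0}
    - {"slide":[0,0,0],"rot":[0,0,0],"grip":0}
    - {"slide":[0,0,0],"rot":[0,0,0],"grip":0}
    - {"slide":[0,0,0],"rot":[0,0,0],"grip":0}
    - {"slide":[0,0,0],"rot":[0,0,0],"grip":0}

```text
time: 13.3
ee_pos: [0.6147, 0.3053, 0.1516]
eef_rot: [0.66, 0.752, 0.0, 0.0]
ft_force: [0.7, -0.6, -2.2]
width: 0.0094
grip_force: 30.0
```

```bash
python3 - <<'E'
from h import *
p=shot('side');a=cv2.resize(p['pixels'][120:220,250:400],(600,400),interpolation=2)
cv2.imwrite('pics/d.png',a[:,:,::-1])
s=sensors.read_state();print(s['ee_pos'],s['eef_rot'],s['width'])
E
```

```text
[0.61470241 0.30528294 0.15157272] [6.59555768e-01 7.51655631e-01 2.41168825e-05 3.28723039e-05] 0.010022286907003169
```

View pics/d.png

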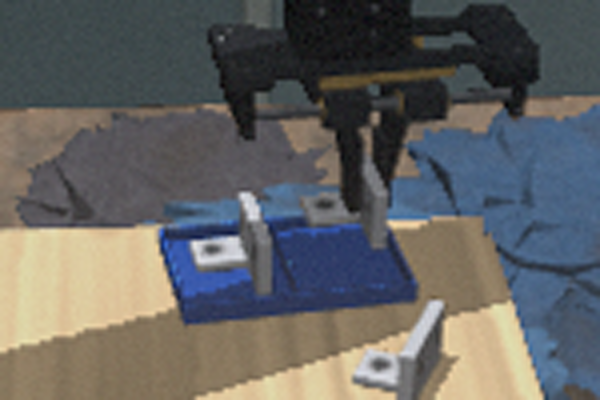

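The second bracket hangs over the far blue compartment (wall at (373,210)), clear of the walls. Lowering and releasing.

>>> arm_command:
  steps:
    - {"slide":[0,0,-0.012],"rot":[0,0,0],"grip":0}
    - {"slide":[0,0,-0.008],"rot":[0,0,0],"grip":0}
    - {"slide":[0,0,-0.004],"rot":[0,0,0],"grip":0}
    - {"slide":[0,0,-0.002],"rot":[0,0,0],"grip":0}
    - {"slide":[0,0,0],"rot":[0,0,0],"grip":0}
    - {"slide":[0,0,0],"rot":[0,0,0],"grip":0}
    - {"slide":[0,0,0],"rot":[0,0,0],"grip":0.3}
    - {"slide":[0,0,0],"rot":[0,0,0],"grip":0.3}

```text
time: 14.35
ee_pos: [0.6149, 0.3053, 0.1258]
eef_rot: [0.66, 0.752, 0.0, 0.0]
ft_force: [-0.8, -1.1, 0.7]
width: 0.0211
grip_force: 0.0
```

>>> arm_command:
  steps:
    - {"slide":[0,0,0],"rot":[0,0,0],"grip":0.3}
    - {"slide":[0,0,0],"rot":[0,0,0],"grip":0.3}
    - {"slide":[0,0,0.015],"rot":[0,0,0],"grip":0.3}
    - {"slide":[0,0,0.03],"rot":[0,0,0],"grip":0.3}
    - {"slide":[0,0,0.05],"rot":[0,0,0],"grip":0.3}
    - {"slide":[0,0,0],"rot":[0,0,0],"grip":0.3}
    - {"slide":[0,0,0],"rot":[0,0,0],"grip":0.5}
    - {"slide":[0,0,0],"rot":[0,0,0],"grip":0.5}

```text
time: 15.35
ee_pos: [0.6142, 0.3051, 0.2195]
eef_rot: [0.66, 0.752, -0.001, -0.0]
ft_force: [0.7, -0.1, -0.7]
width: 0.0383
grip_force: 0.0
```

>>> arm_command:
  steps:
    - {"slide":[-0.016,-0.036,0],"rot":[0,0,-3.7],"grip":0.55}
    - {"slide":[-0.016,-0.036,0],"rot":[0,0,-3.7],"grip":0.55}
    - {"slide":[-0.016,-0.036,0],"rot":[0,0,-3.7],"grip":0.55}
    - {"slide":[-0.016,-0.036,0],"rot":[0,0,-3.7],"grip":0.55}
    - {"slide":[-0.016,-0.036,0],"rot":[0,0,-3.7],"grip":0.55}
    - {"slide":[-0.016,-0.036,0],"rot":[0,0,-3.7],"grip":0.55}
    - {"slide":[-0.016,-0.036,0],"rot":[0,0,-3.7],"grip":0.55}
    - {"slide":[-0.016,-0.036,0],"rot":[0,0,-3.7],"grip":0.55}

```text
time: 16.35
ee_pos: [0.4856, 0.0161, 0.2199]
eef_rot: [0.83, 0.557, -0.001, -0.0]
ft_force: [0.4, 0.6, 0.5]
width: 0.0478
grip_force: 0.0
```

>>> arm_command:
  steps:
    - {"slide":[-0.015,-0.037,0],"rot":[0,0,-3.7],"grip":0.55}
    - {"slide":[-0.0155,-0.0376,0],"rot":[0,0,-3.6],"grip":0.55}
    - {"slide":[0,0,-0.03],"rot":[0,0,0],"grip":0.55}
    - {"slide":[0,0,-0.02],"rot":[0,0,0],"grip":0.55}
    - {"slide":[0,0,0],"rot":[0,0,0],"grip":0.55}
    - {"slide":[0,0,0],"rot":[0,0,0],"grip":0.55}
    - {"slide":[0,0,0],"rot":[0,0,0],"grip":0.55}
    - {"slide":[0,0,0],"rot":[0,0,0],"grip":0.55}

```text
time: 17.35
ee_pos: [0.4565, -0.0573, 0.1711]
eef_rot: [0.864, 0.504, 0.0, 0.0]
ft_force: [-0.1, -0.1, -0.0]
width: 0.0477
grip_force: 0.0
```

```bash
python3 - <<'E'
from h import *
p=shot('side');a=cv2.resize(p['pixels'][150:310,230:410],(675,600),interpolation=2)
cv2.imwrite('pics/e.png',a[:,:,::-1])
E
```

```text
(no output)
```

View pics/e.png

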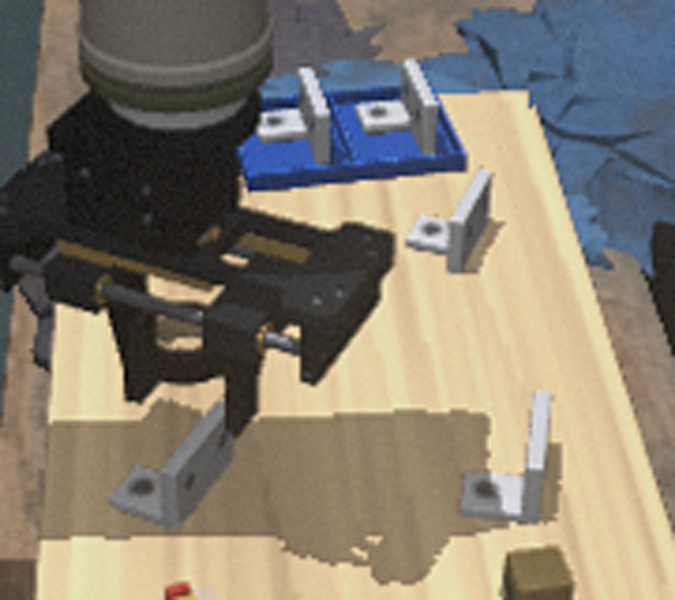

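Both left brackets stand in the blue tray, and the gripper straddles the near right-hand bracket's wall.

>>> arm_command:
  steps:
    - {"slide":[0,0,-0.02],"rot":[0,0,0],"grip":0.55}
    - {"slide":[0,0,-0.02],"rot":[0,0,0],"grip":0.55}
    - {"slide":[0,0,-0.009],"rot":[0,0,0],"grip":0.55}
    - {"slide":[0,0,0],"rot":[0,0,0],"grip":0.55}
    - {"slide":[0,0,0],"rot":[0,0,0],"grip":0.3}
    - {"slide":[0,0,0],"rot":[0,0,0],"grip":0.3}
    - {"slide":[0,0,0],"rot":[0,0,0],"grip":0}
    - {"slide":[0,0,0],"rot":[0,0,0],"grip":0}

```text
time: 18.4
ee_pos: [0.4563, -0.0573, 0.1217]
eef_rot: [0.864, 0.504, 0.0, 0.0]
ft_force: [0.3, 0.3, 0.6]
width: 0.0153
grip_force: 0.0
```

>>> arm_command:
  steps:
    - {"slide":[0,0,0],"rot":[0,0,0],"grip":0}
    - {"slide":[0,0,0],"rot":[0,0,0],"grip":0}
    - {"slide":[0,0,0],"rot":[0,0,0],"grip":0}
    - {"slide":[0,0,0],"rot":[0,0,0],"grip":0}
    - {"slide":[0,0,0.01],"rot":[0,0,0],"grip":0}
    - {"slide":[0,0,0.03],"rot":[0,0,0],"grip":0}
    - {"slide":[0,0,0.05],"rot":[0,0,0],"grip":0}
    - {"slide":[0,0,0],"rot":[0,0,0],"grip":0}

```text
time: 19.4
ee_pos: [0.4581, -0.0575, 0.2153]
eef_rot: [0.864, 0.504, 0.003, 0.001]
ft_force: [0.4, 0.2, -1.8]
width: 0.0097
grip_force: 30.0
```

>>> arm_command:
  steps:
    - {"slide":[0.0026,-0.0323,0],"rot":[0,0,3.9],"grip":0}
    - {"slide":[0.0026,-0.0323,0],"rot":[0,0,3.9],"grip":0}
    - {"slide":[0.0026,-0.0323,0],"rot":[0,0,3.9],"grip":0}
    - {"slide":[0.0026,-0.0323,0],"rot":[0,0,3.9],"grip":0}
    - {"slide":[0.0026,-0.0323,0],"rot":[0,0,3.9],"grip":0}
    - {"slide":[0.0026,-0.0323,0],"rot":[0,0,3.9],"grip":0}
    - {"slide":[0.0026,-0.0323,0],"rot":[0,0,3.9],"grip":0}
    - {"slide":[0.0025,-0.0323,0],"rot":[0,0,3.9],"grip":0}

```text
time: 20.4
ee_pos: [0.4767, -0.3164, 0.211]
eef_rot: [0.695, 0.719, -0.0, -0.0]
ft_force: [0.0, -0.2, -0.0]
width: 0.0098
grip_force: 30.0
```

>>> arm_command:
  steps:
    - {"slide":[0,0,-0.03],"rot":[0,0,0],"grip":0}
    - {"slide":[0,0,-0.03],"rot":[0,0,0],"grip":0}
    - {"slide":[0,0,0],"rot":[0,0,0],"grip":0}
    - {"slide":[0,0,0],"rot":[0,0,0],"grip":0}
    - {"slide":[0,0,0],"rot":[0,0,0],"grip":0}
    - {"slide":[0,0,0],"rot":[0,0,0],"grip":0}
    - {"slide":[0,0,0],"rot":[0,0,0],"grip":0}
    - {"slide":[0,0,0],"rot":[0,0,0],"grip":0}

```text
time: 21.4
ee_pos: [0.477, -0.3157, 0.1517]
eef_rot: [0.696, 0.718, 0.0, 0.0]
ft_force: [-0.3, -0.6, -0.9]
width: 0.0098
grip_force: 30.0
```

```bash
python3 - <<'E'
from h import *
p=shot('side');a=cv2.resize(p['pixels'][280:440,230:410],(675,600),interpolation=2)
cv2.imwrite('pics/f.png',a[:,:,::-1])
E
```

```text
(no output)
```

View pics/f.png

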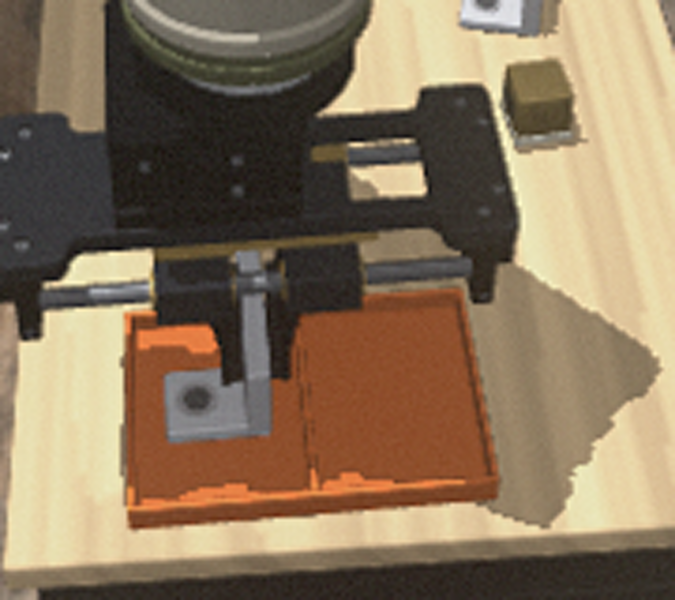

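The right bracket hangs over the near orange compartment (foot at (205,400)). Lowering and releasing.

>>> arm_command:
  steps:
    - {"slide":[0,0,-0.012],"rot":[0,0,0],"grip":0}
    - {"slide":[0,0,-0.008],"rot":[0,0,0],"grip":0}
    - {"slide":[0,0,-0.004],"rot":[0,0,0],"grip":0}
    - {"slide":[0,0,-0.002],"rot":[0,0,0],"grip":0}
    - {"slide":[0,0,0],"rot":[0,0,0],"grip":0}
    - {"slide":[0,0,0],"rot":[0,0,0],"grip":0}
    - {"slide":[0,0,0],"rot":[0,0,0],"grip":0.3}
    - {"slide":[0,0,0],"rot":[0,0,0],"grip":0.3}

```text
time: 22.45
ee_pos: [0.477, -0.3158, 0.1256]
eef_rot: [0.696, 0.718, 0.0, 0.0]
ft_force: [-0.3, -0.3, 0.1]
width: 0.0215
grip_force: 0.0
```

>>> arm_command:
  steps:
    - {"slide":[0,0,0],"rot":[0,0,0],"grip":0.3}
    - {"slide":[0,0,0],"rot":[0,0,0],"grip":0.3}
    - {"slide":[0,0,0.015],"rot":[0,0,0],"grip":0.3}
    - {"slide":[0,0,0.03],"rot":[0,0,0],"grip":0.3}
    - {"slide":[0,0,0.05],"rot":[0,0,0],"grip":0.3}
    - {"slide":[0,0,0],"rot":[0,0,0],"grip":0.3}
    - {"slide":[0,0,0],"rot":[0,0,0],"grip":0.5}
    - {"slide":[0,0,0],"rot":[0,0,0],"grip":0.5}

```text
time: 23.45
ee_pos: [0.4765, -0.3154, 0.2197]
eef_rot: [0.696, 0.718, -0.0, -0.001]
ft_force: [0.6, 0.3, -0.5]
width: 0.0383
grip_force: 0.0
```

>>> arm_command:
  steps:
    - {"slide":[0.02,0.0316,0],"rot":[0,0,-1.9],"grip":0.55}
    - {"slide":[0.02,0.0316,0],"rot":[0,0,-1.9],"grip":0.55}
    - {"slide":[0.02,0.0316,0],"rot":[0,0,-1.9],"grip":0.55}
    - {"slide":[0.02,0.0316,0],"rot":[0,0,-1.9],"grip":0.55}
    - {"slide":[0.02,0.0316,0],"rot":[0,0,-1.9],"grip":0.55}
    - {"slide":[0.02,0.0316,0],"rot":[0,0,-1.8],"grip":0.55}
    - {"slide":[0.02,0.0316,0],"rot":[0,0,-1.8],"grip":0.55}
    - {"slide":[0.0194,0.0315,0],"rot":[0,0,-1.8],"grip":0.55}

```text
time: 24.45
ee_pos: [0.6364, -0.0619, 0.2195]
eef_rot: [0.784, 0.621, -0.001, -0.0]
ft_force: [0.5, -0.0, 0.2]
width: 0.0479
grip_force: 0.0
```

>>> arm_command:
  steps:
    - {"slide":[0,0,-0.03],"rot":[0,0,0],"grip":0.55}
    - {"slide":[0,0,-0.02],"rot":[0,0,0],"grip":0.55}
    - {"slide":[0,0,0],"rot":[0,0,0],"grip":0.55}
    - {"slide":[0,0,0],"rot":[0,0,0],"grip":0.55}
    - {"slide":[0,0,0],"rot":[0,0,0],"grip":0.55}
    - {"slide":[0,0,0],"rot":[0,0,0],"grip":0.55}
    - {"slide":[0,0,0],"rot":[0,0,0],"grip":0.55}
    - {"slide":[0,0,0],"rot":[0,0,0],"grip":0.55}

```text
time: 25.45
ee_pos: [0.6363, -0.063, 0.1707]
eef_rot: [0.783, 0.622, 0.0, 0.0]
ft_force: [-0.5, -0.1, 0.6]
width: 0.0476
grip_force: 0.0
```

```bash
python3 - <<'E'
from h import *
p=shot('side');a=cv2.resize(p['pixels'][170:440,230:430],(444,600),interpolation=2)
cv2.imwrite('pics/g.png',a[:,:,::-1])
E
```

```text
(no output)
```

View pics/g.png

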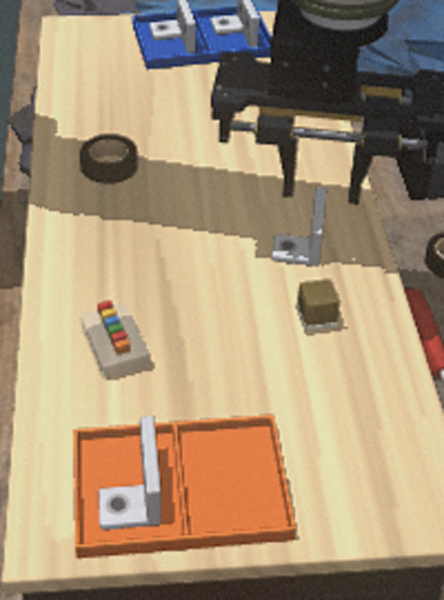

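The third bracket stands in the near orange compartment, and the fingers straddle the last one.

>>> arm_command:
  steps:
    - {"slide":[0,0,-0.02],"rot":[0,0,0],"grip":0.55}
    - {"slide":[0,0,-0.02],"rot":[0,0,0],"grip":0.55}
    - {"slide":[0,0,-0.009],"rot":[0,0,0],"grip":0.55}
    - {"slide":[0,0,0],"rot":[0,0,0],"grip":0.55}
    - {"slide":[0,0,0],"rot":[0,0,0],"grip":0.3}
    - {"slide":[0,0,0],"rot":[0,0,0],"grip":0.3}
    - {"slide":[0,0,0],"rot":[0,0,0],"grip":0}
    - {"slide":[0,0,0],"rot":[0,0,0],"grip":0}

```text
time: 26.5
ee_pos: [0.6364, -0.063, 0.1218]
eef_rot: [0.783, 0.622, 0.0, 0.0]
ft_force: [0.3, 0.1, 0.0]
width: 0.0157
grip_force: 0.0
```

>>> arm_command:
  steps:
    - {"slide":[0,0,0],"rot":[0,0,0],"grip":0}
    - {"slide":[0,0,0],"rot":[0,0,0],"grip":0}
    - {"slide":[0,0,0],"rot":[0,0,0],"grip":0}
    - {"slide":[0,0,0],"rot":[0,0,0],"grip":0}
    - {"slide":[0,0,0.01],"rot":[0,0,0],"grip":0}
    - {"slide":[0,0,0.03],"rot":[0,0,0],"grip":0}
    - {"slide":[0,0,0.05],"rot":[0,0,0],"grip":0}
    - {"slide":[0,0,0],"rot":[0,0,0],"grip":0}

```text
time: 27.5
ee_pos: [0.6382, -0.0638, 0.2162]
eef_rot: [0.783, 0.621, 0.003, 0.002]
ft_force: [-0.0, -0.2, -0.8]
width: 0.0097
grip_force: 30.0
```

>>> arm_command:
  steps:
    - {"slide":[-0.0108,-0.0313,0],"rot":[0,0,1.85],"grip":0}
    - {"slide":[-0.0108,-0.0313,0],"rot":[0,0,1.85],"grip":0}
    - {"slide":[-0.0108,-0.0313,0],"rot":[0,0,1.85],"grip":0}
    - {"slide":[-0.0108,-0.0313,0],"rot":[0,0,1.85],"grip":0}
    - {"slide":[-0.0108,-0.0313,0],"rot":[0,0,1.85],"grip":0}
    - {"slide":[-0.0108,-0.0313,0],"rot":[0,0,1.85],"grip":0}
    - {"slide":[-0.0108,-0.0313,0],"rot":[0,0,1.85],"grip":0}
    - {"slide":[-0.0108,-0.0315,0],"rot":[0,0,1.85],"grip":0}

```text
time: 28.5
ee_pos: [0.5492, -0.3144, 0.211]
eef_rot: [0.696, 0.718, -0.0, -0.0]
ft_force: [0.4, -0.4, -0.6]
width: 0.0102
grip_force: 30.0
```

>>> arm_command:
  steps:
    - {"slide":[0,0,-0.03],"rot":[0,0,0],"grip":0}
    - {"slide":[0,0,-0.03],"rot":[0,0,0],"grip":0}
    - {"slide":[0,0,0],"rot":[0,0,0],"grip":0}
    - {"slide":[0,0,0],"rot":[0,0,0],"grip":0}
    - {"slide":[0,0,0],"rot":[0,0,0],"grip":0}
    - {"slide":[0,0,0],"rot":[0,0,0],"grip":0}
    - {"slide":[0,0,0],"rot":[0,0,0],"grip":0}
    - {"slide":[0,0,0],"rot":[0,0,0],"grip":0}

```text
time: 29.5
ee_pos: [0.55, -0.3136, 0.1517]
eef_rot: [0.697, 0.717, 0.0, 0.0]
ft_force: [-0.7, 0.1, -1.4]
width: 0.0104
grip_force: 30.0
```

```bash
python3 - <<'E'
from h import *
p=shot('side');a=cv2.resize(p['pixels'][280:440,230:410],(675,600),interpolation=2)
cv2.imwrite('pics/i.png',a[:,:,::-1])
E
```

```text
(no output)
```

View pics/i.png

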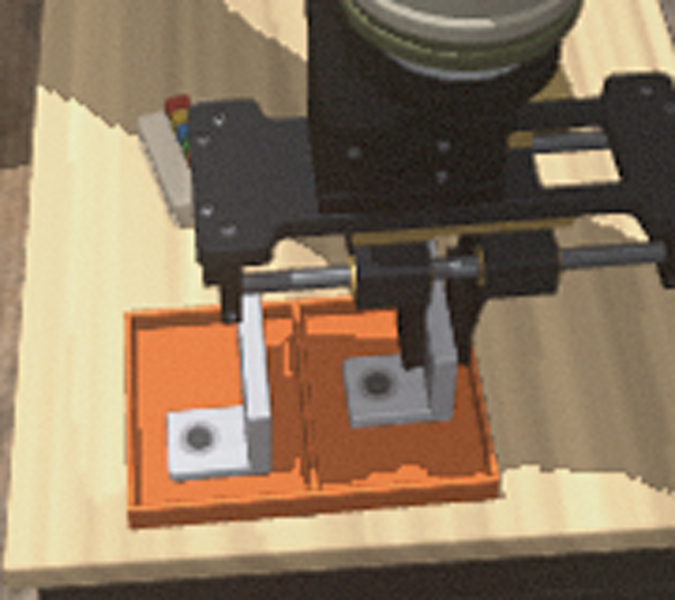

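The last bracket hangs over the far orange compartment (foot at (385,390)), clear of everything. Lowering, releasing and retreating.

>>> arm_command:
  steps:
    - {"slide":[0,0,-0.012],"rot":[0,0,0],"grip":0}
    - {"slide":[0,0,-0.008],"rot":[0,0,0],"grip":0}
    - {"slide":[0,0,-0.004],"rot":[0,0,0],"grip":0}
    - {"slide":[0,0,-0.002],"rot":[0,0,0],"grip":0}
    - {"slide":[0,0,0],"rot":[0,0,0],"grip":0}
    - {"slide":[0,0,0],"rot":[0,0,0],"grip":0}
    - {"slide":[0,0,0],"rot":[0,0,0],"grip":0.3}
    - {"slide":[0,0,0],"rot":[0,0,0],"grip":0.3}

```text
time: 30.55
ee_pos: [0.55, -0.3137, 0.1257]
eef_rot: [0.697, 0.717, 0.0, 0.0]
ft_force: [-0.4, 0.3, 0.1]
width: 0.0213
grip_force: 0.0
```

>>> arm_command:
  steps:
    - {"slide":[0,0,0],"rot":[0,0,0],"grip":0.3}
    - {"slide":[0,0,0],"rot":[0,0,0],"grip":0.3}
    - {"slide":[0,0,0.015],"rot":[0,0,0],"grip":0.3}
    - {"slide":[0,0,0.03],"rot":[0,0,0],"grip":0.3}
    - {"slide":[0,0,0.05],"rot":[0,0,0],"grip":0.3}
    - {"slide":[0,0,0.05],"rot":[0,0,0],"grip":0.3}
    - {"slide":[0,0,0.03],"rot":[0,0,0],"grip":0.3}
    - {"slide":[0,0,0],"rot":[0,0,0],"grip":0.3}

```text
time: 31.55
ee_pos: [0.5505, -0.3146, 0.3042]
eef_rot: [0.697, 0.717, 0.001, 0.002]
ft_force: [-0.6, -0.4, 0.3]
width: 0.0263
grip_force: 0.0
```

>>> arm_command:
  steps:
    - {"slide":[-0.01,0.04,0],"rot":[0,0,0],"grip":0.3}
    - {"slide":[-0.01,0.04,0],"rot":[0,0,0],"grip":0.3}
    - {"slide":[-0.01,0.04,0],"rot":[0,0,0],"grip":0.3}
    - {"slide":[-0.01,0.04,0],"rot":[0,0,0],"grip":0.3}
    - {"slide":[-0.01,0.04,0],"rot":[0,0,0],"grip":0.3}
    - {"slide":[0,0,0],"rot":[0,0,0],"grip":0.3}
    - {"slide":[0,0,0],"rot":[0,0,0],"grip":0.3}
    - {"slide":[0,0,0],"rot":[0,0,0],"grip":0.3}

```text
time: 32.55
ee_pos: [0.4998, -0.1149, 0.3005]
eef_rot: [0.698, 0.717, -0.0, 0.0]
ft_force: [-0.4, 0.1, 0.4]
width: 0.0262
grip_force: 0.0
```

```bash
python3 - <<'E'
from h import *
p=shot('side');a=cv2.resize(p['pixels'][150:440,230:430],(414,600),interpolation=2)
t=cv2.resize(shot('top')['pixels'][150:330,440:530],(300,600),interpolation=2)
cv2.imwrite('pics/j.png',np.hstack([a,t])[:,:,::-1])
E
```

```text
(no output)
```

View pics/j.png

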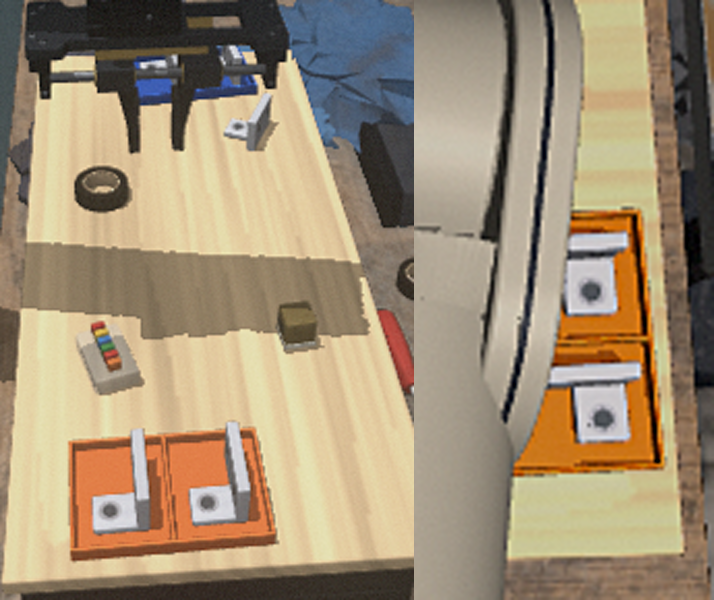

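Both orange compartments hold one standing bracket, at (125,500) and (215,495). The tee, tape, relay and fuses have not moved, and the arm is clear.

```bash
python3 -c "from bench import order;print(order.close_job())"
```

```text
the job is handed in; nothing more can be done
None
```

All four brackets are sorted and the job is handed in: the two left-hand ones stand in the blue tray and the two right-hand ones in the orange tray, one per compartment, with the tee, tape, relay and fuses left where they were, after about 33 s of robot time.

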